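# Put the tap-and-die case away in the bench locker

## Robot

A 6-joint arm with a two-finger parallel gripper is mounted at the origin on the work surface. World frame = base frame: x ahead of the robot, y to its left, z up, the work surface at z = 0. Lengths are in m, angles in rad, forces in N, time in s.
With the tool pointing down it reaches from about 0.375 to 0.925 m from the base axis. Payload 5.7 kg.
Tool frame: the origin (TCP) lies between the finger pads; the fingertips stand 19 mm ahead of it and the grasp point (between the pads) is the TCP; z points along the fingers, y is the line along which they close (so a half turn about z gives the same grasp; the last joint's range is limited). The gripper opens to 85 mm and grips with 20 to 120 N. Pads are 22 mm wide; open, the fingers measure 114 mm over their backs; the gripper's body (76 mm by 85 mm) begins 54 mm behind the grasp point. The pads swing forward as they close: fully open they stand 13 mm farther back than shut.
Start: joints at [1.101, 0.359, 1.51, -0, 1.272, -0.115], TCP at [0.208, 0.563, 0.25] pointing down, gripper open.
Joint ranges: [-2.97, 2.97], [-1.01, 2.36], [0.21, 2.38], [-0.96, 4.11], [0.2, 2.71], [-2.98, 2.98]. Speed limits (rad/s): [2.39, 2.39, 3.14, 3.14, 3.14, 3.14].

## Interface

Orientations are given as a unit quaternion [w, x, y, z].
In Python, from station import r, optics gives the robot as it stands.
- The arm moves only by the tool carry_out, never from a script. Its argument "commands" is a list of rows, each a list of 6 numbers: the shift along the tool's x, y, z scaled (see below), then the turn, a rotation vector about the tool's x, y, z scaled (see below). A call has 1 to 12 rows; each row is the pose to reach, as a shift and turn from the pose commanded when the call began, along the tool's axes at that moment; what a row does not reach only later rows make up. The controller multiplies each number of a shift by 800 mm and each number of a turn by 90 degrees. A row lasts 1/10 s, in which the tool goes at most 50 mm and 8.59 degrees, less where a joint would pass 70% of its speed; a pose out of reach is approached as far as the arm can. A call with a number of a shift or a turn outside -1 to 1 is refused whole. A call with a gripper value outside its range is refused whole. "claw" is the opening, from 0 (shut) to 1 (fully open), set as the call begins (left out, the last holds). The fingers move at their own pace and stop on an object; "newtons" is the grip in N (left out, the last holds). Time passes only in rows, so rows that repeat a pose let the fingers close. It gives the time, the measured TCP pose, the force, the opening and the grip force at its end, in the units of the state.
- r.observe(): the state, without advancing time (a new reading comes with each control period).
- optics.camera(name): name is "scene" or "top"; returns the picture (400x640x3 uint8, blue, green, red); there is no depth.
- optics.camera_model(name): a dict with "K" (3x3 intrinsics, pixels), "distortion" ([k1, k2, p1, p2, k3] as OpenCV has them; the pictures are not rectified), "position" and "rotation" of the camera in the world. Camera axes: x right, y down, z forward; pixel columns grow to the right and rows downward; lengths in m; the calibration is good to about 2 mm. A picture is of the moment at which its call begins. camera_model takes no time and is no camera call.
- r.close_job(): hands the job in; it is judged then, once.
The state is a dict: "time_s": time; "q": joint angles; "dq": joint speeds; "joint_torque": joint torques, N m; "tcp_pos": TCP position; "tcp_rot": TCP orientation; "contact_force": force on the tool from outside, world axes, zero at the start; "moment": the same for the moment, N m; "opening": opening from 0.0 (shut) to 1.0 (fully open); "gripper_force": force on a finger pad.
Only numpy, scipy, OpenCV 4.12 (cv2) and the standard library are available. Lean on these libraries where they do the work, as an engineer would, in place of code of your own. Each camera call takes 0.05 s, during which the arm holds its last target. There are 200 camera calls.

## Task

Put the wooden case away in the open bay of the low steel bench locker: slide it along the bench, keeping it flat and never lifting it, end first through the bay's opening until all of it is inside. Then slide the locker's cover fully shut over the bay, and leave the hammer, the oil can and the cup where they are.

Things in the scene. Friction and masses are not known exactly. Their poses are not given: they have to be found in the camera images.
- case: flat dark wooden case with brass corners, 140 long (its x) x 90 wide (y) x 36 mm high, about 0.5 kg, too wide to grip across, loose on the bench in front of the locker, off to one side of the bay and turned up to 0.35 rad from the way in. Origin: centre of its underside, z up. Either end may go in first.
- locker: low grey steel locker fixed to the bench, 165 deep x 261 wide x 56 mm high. Origin: bench level, middle of the front edge of its open bay. x points horizontally into the bay, z up. Bay walls at y = +-53 mm (5 mm thick). A closed drawer section of the same height fills y -58 to -203 mm. A guide rail along the top, x 70 to 78 mm, stands 10 mm high.
- bay_back (a point): foot of the bay's back wall, mid-width, at bench level: locker's x = 160 mm. The bay is 106 mm wide and 160 mm deep inside, open at the front, with no floor plate (the bench is its floor). Its roof (underside at 50, top at 56 mm) begins only 50 mm behind the front edge: the first 50 mm are open upward, between the walls.
- cover (a joint): sliding steel cover of the bay, an angle plate 116 mm wide: front panel (locker's x -12 to -5 mm, 4 to 60 mm high) and top flange (x -12 to 64 mm, top at 62 mm). Value in m: 0 = shut, centred over the bay; it opens along the locker's -y, over the drawer section, to at most 0.14. Moves with about 2 N, stays where left.
- cover_grip (a point): middle of the top of the cover's grip, an upright dark steel fin on the top flange: 40 mm along the locker's x, 12 mm thick along the locker's y (the sliding direction), from 62 to 95 mm above the bench. It lies at the locker's x = 30 mm, y = -(cover value).
- hammer: hammer lying on the bench beyond the work, 260 mm long, a bystander. Origin under its middle.
- oilcan: round steel can, 66 mm across, 120 mm high, a bystander. Origin: centre of its underside.
- cup: dark steel cup, 80 mm across, 70 mm high, a bystander. Origin: centre of its underside.
Things that resemble listed ones, but are neither listed nor needed, are in the scene too. Of the things shaped like the case, the wooden one is meant.

How it is judged:
On the way:
1. the case is wholly inside the bay (its outer end no more than 2 mm proud of the bay's front edge) with the cover still open (x of case in the frame of locker above 0.068 m and y of case in the frame of locker between -0.02 and 0.02 m and angle between the x axis of case and the x axis of locker, either way round below 0.2 rad and value of joint cover above 0.05 m), for 0.2 s.
At the end, for the whole second after the job is handed in: the case lies flat and still on the bench wholly inside the bay (its centre more than 68 mm behind the bay's front edge and within 20 mm of its middle, lined up within 0.2 rad), and the cover is shut to within 6 mm (x of case in the frame of locker between 0.068 and 0.1 m and y of case in the frame of locker between -0.02 and 0.02 m and angle between the x axis of case and the x axis of locker, either way round below 0.2 rad and height (world z) of case below 0.005 m and angle between case's own z axis and vertical below 0.05 rad and value of joint cover below 0.006 m and linear speed of case below 0.02 m/s); the robot touches nothing.
It fails at once if the case is lifted more than 15 mm off the bench (height (world z) of case above 0.015 m).
It fails at once if the case is tipped more than 0.25 rad (angle between case's own z axis and vertical above 0.25 rad).
It fails at once if the hammer is moved more than 30 mm (distance of hammer from where it was at the start of the episode above 0.03 m).
It fails at once if the oil can is moved more than 30 mm (distance of oilcan from where it was at the start of the episode above 0.03 m).
It fails at once if the cup is moved more than 30 mm (distance of cup from where it was at the start of the episode above 0.03 m).
It also fails if it takes over 61 s, if anything falls off the work surface, if the arm or the gripper's body presses on something with over 40 N, if the wrist force passes 120 N, or if a joint passes its speed limit or range.

## Working session

There is one attempt and no reset: what is moved stays moved. The work goes in short steps, Python scripts to look and compute and a tool call to move; the robot and the scene stay as the last step left them, time stands still between calls to the robot, and variables do not carry over. Pictures are saved under pics/ and viewed, at most 10 in all, crops included, and the job is handed in when it is done.

Besides the shell and the picture viewer there is one more tool, called after ">>>" as name([rows], argument=value, ...), one row to a line, values as JSON. carry_out: Moves the arm, as the interface text tells. Its arguments: {"type":"object","properties":{"commands":{"type":"array","items":{"type":"array","items":{"type":"number"}}},"claw":{"type":"number"},"newtons":{"type":"number"}},"required":["commands"]}

```bash
mkdir -p pics
python3 - <<'E'
from station import r, optics
import cv2, numpy as np
for n in ("scene","top"):
    cv2.imwrite(f"pics/{n}0.png", optics.camera(n)); m=optics.camera_model(n)
    print(n,{k:np.round(v,4).tolist() for k,v in m.items()})
s=r.observe(); print({k:np.round(v,4).tolist() for k,v in s.items()})
E
```

```text
scene {'K': [[476.6179, 0.0, 319.9784], [0.0, 476.6179, 193.9228], [0.0, 0.0, 1.0]], 'distortion': [-0.0237, 0.0, 0.0, 0.0, 0.0], 'position': [1.2636, 0.7588, 0.9853], 'rotation': [-0.1502, 0.3214, 0.8514, -0.3864]}
top {'K': [[374.239, 0.0, 316.9576], [0.0, 374.239, 206.1069], [0.0, 0.0, 1.0]], 'distortion': [0.0242, 0.0, 0.0, 0.0, 0.0], 'position': [0.425, -0.0289, 1.3503], 'rotation': [-0.0532, 0.715, -0.6959, 0.0406]}
{'time_s': 0.1, 'q': [1.1009, 0.3594, 1.5113, -0.0, 1.2725, -0.1151], 'dq': [0.0005, -0.0012, -0.0012, 0.001, 0.0006, 0.0024], 'joint_torque': [-0.0002, -52.8652, -27.9349, -0.0002, 0.0048, -0.0], 'tcp_pos': [0.2082, 0.5621, 0.2495], 'tcp_rot': [-0.0002, 0.1765, 0.9843, -0.0008], 'contact_force': [-0.6542, -1.0969, -0.1191], 'moment': [0.0104, -0.0149, 0.0013], 'gripper_force': 0.0, 'opening': 0.9982}
```

View pics/scene0.png

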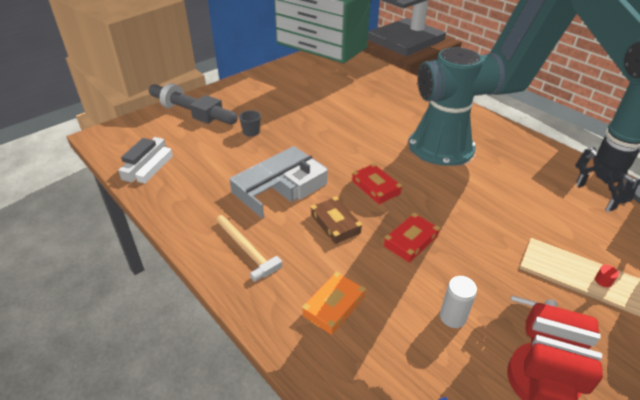

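View pics/top0.png

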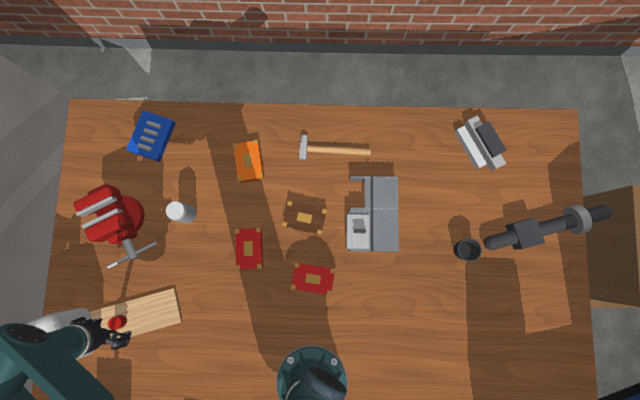

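The top view shows the locker at about (372,213), with its bay opening left (world +y) and the cover over the drawer section at (357,230). Three things are case-shaped besides the orange box at (248,160). They are brown (304,212), red (249,248) and red (313,278). The brown wooden one with brass corners fits the description, so I'll confirm it in a crop.

```bash
cat > h.py <<'E'
import cv2, numpy as np
from station import r, optics
def ray(n,uv):
    m=optics.camera_model(n); K=np.array(m["K"]);D=np.array(m["distortion"])
    p=cv2.undistortPoints(np.array(uv,float).reshape(-1,1,2),K,D).reshape(-1,2)
    R=np.array(m["rotation"],float)
    if R.size==4:
        w,x,y,z=R
        from scipy.spatial.transform import Rotation as S
        R=S.from_quat([x,y,z,w]).as_matrix()
    return np.array(m["position"]), np.c_[p,np.ones(len(p))]@R.T
def onz(n,uv,z):
    o,d=ray(n,uv); return (o+d*((z-o[2])/d[:,2])[:,None])[:,:2]
def pix(n,P):
    m=optics.camera_model(n); w,x,y,z=m["rotation"]
    from scipy.spatial.transform import Rotation as S
    R=S.from_quat([x,y,z,w]).as_matrix()
    return cv2.projectPoints(np.array(P,float).reshape(-1,3),cv2.Rodrigues(R.T)[0],-R.T@np.array(m["position"]),np.array(m["K"]),np.array(m["distortion"]))[0].reshape(-1,2)
E
python3 - <<'E'
import cv2
a=cv2.imread("pics/top0.png")[165:265,270:410]
cv2.imwrite("pics/topc.png",cv2.resize(a,None,fx=5.5,fy=5.5,interpolation=cv2.INTER_CUBIC))
b=cv2.imread("pics/scene0.png")[140:245,225:370]
cv2.imwrite("pics/scenec.png",cv2.resize(b,None,fx=5.5,fy=5.5,interpolation=cv2.INTER_CUBIC))
E
```

```text
(no output)
```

View pics/topc.png

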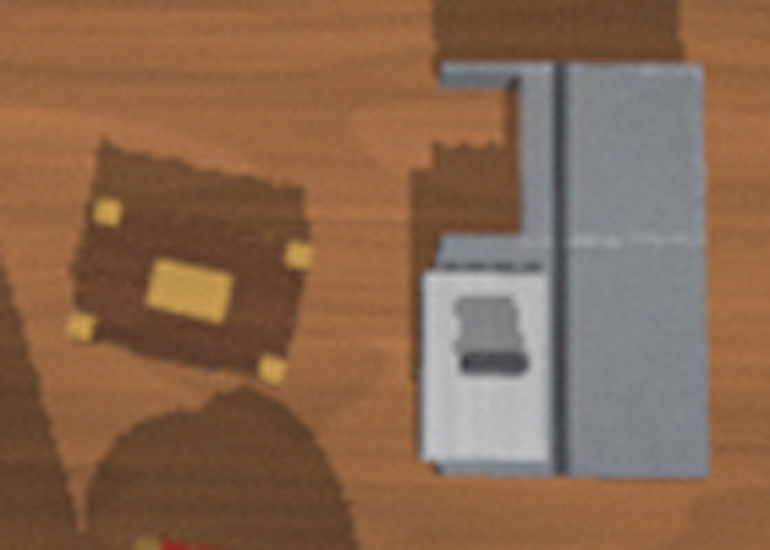

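View pics/scenec.png

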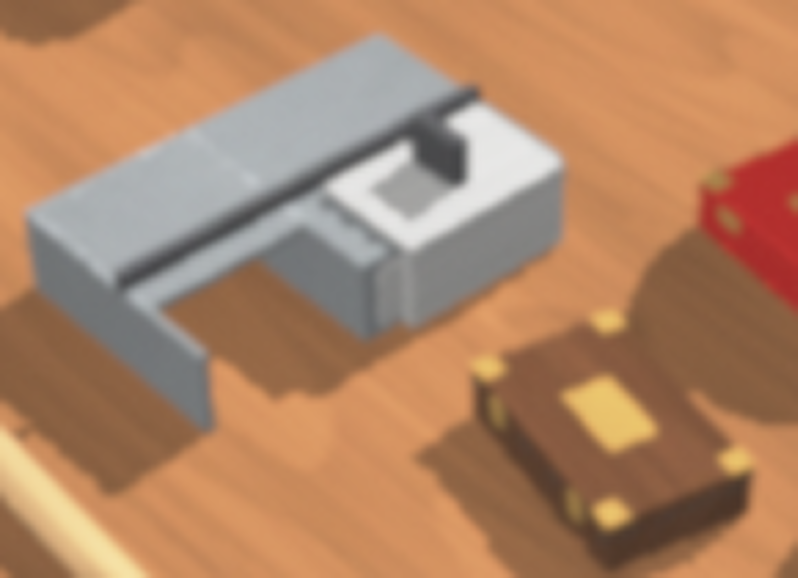

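The crops confirm it. The case is the dark wooden one with four brass corners, at crop pixels (108,211), (298,254), (272,369) and (81,327). The locker top corners are at (440,63), (703,63) and (708,477), and the fin's foot is at about (493,362) in the top crop. Now for the coordinates.

```bash
cat >> h.py <<'E'
def brass(n,img,box):
    x0,y0,x1,y1=box
    h=cv2.cvtColor(cv2.resize(img[y0:y1,x0:x1],None,fx=4,fy=4,interpolation=cv2.INTER_CUBIC),cv2.COLOR_BGR2HSV)
    m=cv2.inRange(h,(17,90,150),(30,255,255)); c,l,st,ce=cv2.connectedComponentsWithStats(m)
    return [(int(st[i,4]),x0+(ce[i,0]+.5)/4-.5,y0+(ce[i,1]+.5)/4-.5) for i in range(1,c) if st[i,4]>40]
E
python3 - <<'E'
from h import *
a=cv2.imread("pics/top0.png"); b=cv2.imread("pics/scene0.png")
for n,im,box in (("top",a,(275,180,335,240)),("scene",b,(300,190,370,245))):
    for ar,u,v in brass(n,im,box): print(n,ar,round(u,1),round(v,1),onz(n,[[u,v]],.036)[0].round(4))
f=lambda x,y,x0,y0:((x+.5)/5.5-.5+x0,(y+.5)/5.5-.5+y0)
T=[f(*p,270,165) for p in [(440,63),(703,63),(708,477),(437,475)]]
print("locker top",onz("top",T,.056).round(4))
print("cover top .062",onz("top",[f(*p,270,165) for p in [(424,270),(547,270),(545,462),(421,462)]],.062).round(4))
print("fin top edge lr .095",onz("top",[f(*p,270,165) for p in [(461,352),(527,352),(527,374),(461,374)]],.095).round(4))
S=[f(*p,225,140) for p in [(30,215),(380,35),(210,355)]]
print("locker scene .056: (back,+y),(back,-y),(front,+y)",onz("scene",S,.056).round(4))
S=[f(*p,225,140) for p in [(413,128),(463,160)]]
print("fin scene .095",onz("scene",[f(*p,225,140) for p in [(420,112),(464,140)]],.095).round(4))
print("rails",onz("top",[f(*p,270,165) for p in [(560,63),(561,475)]],.066).round(4))
for n,uv in (("hammer ends",[(299,147),(370,152)]),("oilcan",[(180,212)]),("red1",[(313,278)]),("red2",[(249,248)]),("orange",[(248,160)])): print(n,onz("top",uv,.03).round(3).tolist())
E
```

```text
top 279 289.2 203.0 [0.6087 0.0961]
top 280 323.8 210.9 [ 0.5838 -0.0276]
top 1951 304.0 217.3 [0.559  0.0418]
top 298 284.2 223.9 [0.5339 0.1109]
top 297 319.0 231.8 [ 0.5094 -0.0128]
scene 270 335.2 198.0 [ 0.5123 -0.0095]
scene 288 313.2 206.4 [ 0.5867 -0.0245]
scene 2018 335.5 214.8 [0.5614 0.0447]
scene 330 358.4 223.5 [0.5369 0.1137]
scene 412 335.6 233.1 [0.6115 0.0991]
locker top [[ 0.7073 -0.1151]
 [ 0.7113 -0.2827]
 [ 0.449  -0.2856]
 [ 0.4453 -0.1176]]
cover top .062 [[ 0.573  -0.1069]
 [ 0.575  -0.184 ]
 [ 0.4552 -0.1839]
 [ 0.453  -0.1072]]
fin top edge lr .095 [[ 0.5195 -0.1283]
 [ 0.5206 -0.1684]
 [ 0.5072 -0.1685]
 [ 0.5061 -0.1285]]
locker scene .056: (back,+y),(back,-y),(front,+y) [[ 0.7111 -0.2719]
 [ 0.4534 -0.2781]
 [ 0.7046 -0.1115]]
fin scene .095 [[ 0.5177 -0.1617]
 [ 0.5158 -0.1258]]
rails [[ 0.7069 -0.1905]
 [ 0.4474 -0.1934]]
hammer ends [[0.816, 0.069], [0.803, -0.189]]
oilcan [[0.567, 0.484]]
red1 [[0.349, 0.004]]
red2 [[0.446, 0.232]]
orange [[0.763, 0.252]]
```

```bash
cat >> h.py <<'E'
from scipy.spatial.transform import Rotation as S
def plan(*way):
    """way: (x,y,z,yaw_deg of tool y) -> scaled rows from present pose"""
    s=r.observe(); w,x,y,z=s["tcp_rot"]; R=S.from_quat([x,y,z,w]); p=np.array(s["tcp_pos"])
    print("t",round(s["time_s"],2),"tcp",p.round(4),"yaw",np.degrees(np.arctan2(*R.as_matrix()[[1,0],1])).round(2),"F",np.round(s["contact_force"],1))
    for a in way:
        yv=np.radians(a[3]); c,n=np.cos(yv),np.sin(yv)
        G=S.from_matrix(np.array([[-n,c,0],[c,n,0],[0,0,-1]]).astype(float) if False else np.column_stack([(-n,c,0) if np.linalg.det(np.column_stack([(-n,c,0),(c,n,0),(0,0,-1)]))>0 else (n,-c,0),(c,n,0),(0,0,-1)]))
        sh=R.inv().apply(np.array(a[:3])-p)/.8; t=np.degrees((R.inv()*G).as_rotvec())/90
        print(a,"->",np.r_[sh,t].round(4).tolist())
E
python3 -c "
from h import *
plan((.476,.060,.13,78.6),(.476,.060,.025,78.6))"
```

```text
t 0.1 tcp [0.2082 0.5621 0.2495] yaw 69.67 F [-0.7 -1.1 -0.1]
(0.476, 0.06, 0.13, 78.6) -> [-0.532, -0.472, 0.1501, -0.0011, -0.0002, -0.0992]
(0.476, 0.06, 0.025, 78.6) -> [-0.532, -0.4717, 0.2814, -0.0011, -0.0002, -0.0992]
```

>>> carry_out([
  [-0.532, -0.472, 0.15, 0, 0, -0.099],
  [-0.532, -0.472, 0.15, 0, 0, -0.099],
  [-0.532, -0.472, 0.15, 0, 0, -0.099],
  [-0.532, -0.472, 0.15, 0, 0, -0.099],
  [-0.532, -0.472, 0.15, 0, 0, -0.099],
  [-0.532, -0.472, 0.15, 0, 0, -0.099],
  [-0.532, -0.472, 0.15, 0, 0, -0.099],
  [-0.532, -0.472, 0.15, 0, 0, -0.099],
  [-0.532, -0.472, 0.15, 0, 0, -0.099],
  [-0.532, -0.472, 0.15, 0, 0, -0.099],
  [-0.532, -0.472, 0.15, 0, 0, -0.099],
  [-0.532, -0.472, 0.15, 0, 0, -0.099],
], claw=1)

```text
time_s: 1.3
tcp_pos: [0.4776, 0.0577, 0.1296]
tcp_rot: [0.0, 0.1, 0.995, -0.0]
contact_force: [-0.5, 0.3, -0.3]
opening: 1.005
gripper_force: 0.0
```

```bash
python3 -c "
from h import *
plan((.476,.060,.13,78.6),(.476,.060,.025,78.6))"
```

```text
t 1.3 tcp [0.4776 0.0577 0.1296] yaw 78.48 F [-0.5  0.3 -0.3]
(0.476, 0.06, 0.13, 78.6) -> [0.0025, 0.0024, -0.0005, -0.0004, 0.0002, -0.0013]
(0.476, 0.06, 0.025, 78.6) -> [0.0025, 0.0025, 0.1307, -0.0004, 0.0002, -0.0013]
```

>>> carry_out([
  [0.002, 0.002, 0.05, 0, 0, 0],
  [0.002, 0.002, 0.1, 0, 0, 0],
  [0.002, 0.002, 0.12, 0, 0, 0],
  [0.002, 0.002, 0.13, 0, 0, 0],
  [0.002, 0.002, 0.13, 0, 0, 0],
])

```text
time_s: 1.8
tcp_pos: [0.4744, 0.0625, 0.0254]
tcp_rot: [-0.001, 0.099, 0.995, -0.0]
contact_force: [0.4, -0.0, 0.6]
opening: 1.002
gripper_force: 0.0
```

Run:
```python
from h import *
im=optics.camera("scene")
plan((.5059,.054,.025,78.6),(.525,.050,.025,78.6),(.594,.043,.025,90.6))
a=im[130:250,240:400]; cv2.imwrite("pics/s1.png",cv2.resize(a,None,fx=4,fy=4,interpolation=cv2.INTER_CUBIC))
```

```text
t 1.85 tcp [0.4752 0.0626 0.0263] yaw 78.59 F [ 1.  -0.3 -0.3]
(0.5059, 0.054, 0.025, 78.6) -> [-0.0398, -0.0029, 0.0017, -0.0001, -0.0002, -0.0001]
(0.525, 0.05, 0.025, 78.6) -> [-0.0642, -0.0031, 0.0016, -0.0001, -0.0002, -0.0001]
(0.594, 0.043, 0.025, 90.6) -> [-0.1504, 0.0054, 0.0016, -0.0001, -0.0002, -0.1335]
```

View pics/s1.png

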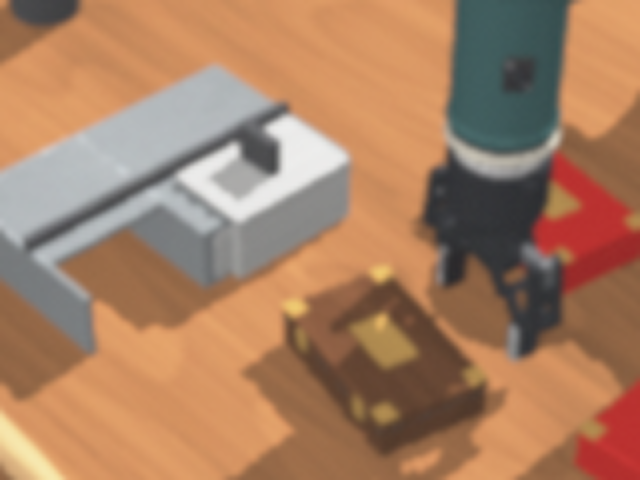

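The open fingers stand at the case's near long side, squared to it. Now I push outward to contact, then turn it with the push.

>>> carry_out([
  [-0.02, -0.002, 0.001, 0, 0, 0],
  [-0.034, -0.002, 0.001, 0, 0, 0],
  [-0.04, -0.002, 0.001, 0, 0, 0],
  [-0.046, -0.002, 0.001, 0, 0, 0],
  [-0.052, -0.002, 0.001, 0, 0, 0],
  [-0.06, -0.002, 0.001, 0, 0, -0.01],
  [-0.068, -0.002, 0.001, 0, 0, -0.022],
  [-0.076, -0.001, 0.001, 0, 0, -0.034],
  [-0.084, -0.001, 0.001, 0, 0, -0.046],
  [-0.092, 0, 0.001, 0, 0, -0.058],
  [-0.1, 0.001, 0.001, 0, 0, -0.07],
  [-0.1, 0.001, 0.001, 0, 0, -0.07],
])

```text
time_s: 3.05
tcp_pos: [0.5548, 0.0474, 0.0257]
tcp_rot: [0.001, 0.044, 0.999, -0.0]
contact_force: [-2.0, 0.5, 0.5]
opening: 0.998
gripper_force: 1.1
```

Run:
```python
from h import *
im=optics.camera("scene"); cv2.imwrite("pics/s2f.png",im)
plan((.594,.043,.025,90.6))
for ar,u,v in brass("scene",im,(265,175,370,245)): print(ar,round(u,1),round(v,1),onz("scene",[[u,v]],.036)[0].round(4))
```

```text
t 3.1 tcp [0.5547 0.0474 0.0257] yaw 84.89 F [-0.7  0.5  0.7]
(0.594, 0.043, 0.025, 90.6) -> [-0.0494, -0.0011, 0.0009, -0.0001, 0.001, -0.0634]
356 319.8 205.0 [ 0.5679 -0.0164]
337 298.6 215.5 [ 0.6439 -0.023 ]
1948 322.2 222.4 [0.6114 0.043 ]
49 301.1 223.8 [0.66   0.0079]
315 346.7 229.8 [0.5794 0.11  ]
76 317.5 240.2 [0.6671 0.0862]
280 324.8 241.1 [0.6545 0.1019]
```

>>> carry_out([
  [-0.008, 0, 0.001, 0, 0, -0.012],
  [-0.016, 0, 0.001, 0, 0, -0.024],
  [-0.024, -0.001, 0.001, 0, 0, -0.036],
  [-0.032, -0.001, 0.001, 0, 0, -0.048],
  [-0.04, -0.001, 0.001, 0, 0, -0.063],
  [-0.046, -0.001, 0.001, 0, 0, -0.063],
  [-0.049, -0.001, 0.001, 0, 0, -0.063],
  [-0.049, -0.001, 0.001, 0, 0, -0.063],
  [-0.04, -0.001, 0.001, 0, 0, -0.063],
  [-0.02, -0.001, 0.001, 0, 0, -0.063],
  [0.0, -0.001, 0.001, 0, 0, -0.063],
])

```text
time_s: 4.2
tcp_pos: [0.5537, 0.0467, 0.0251]
tcp_rot: [0.001, -0.005, 1.0, -0.0]
contact_force: [-0.5, -0.2, 0.5]
opening: 1.0
gripper_force: 0.0
```

Run:
```python
from h import *
im=optics.camera("scene"); cv2.imwrite("pics/s3f.png",im); cv2.imwrite("pics/t3f.png",optics.camera("top"))
plan((.54,.043,.13,90.6),(.651,.16,.13,0.6))
for ar,u,v in brass("scene",im,(265,175,370,260)): print(ar,round(u,1),round(v,1),onz("scene",[[u,v]],.036)[0].round(4))
```

```text
t 4.3 tcp [0.5508 0.047  0.0247] yaw 90.57 F [0.3 0.6 0. ]
(0.54, 0.043, 0.13, 90.6) -> [0.0139, -0.0049, -0.1316, 0.0, -0.0016, -0.0004]
(0.651, 0.16, 0.13, 0.6) -> [-0.1263, 0.14, -0.1319, -0.0012, -0.0013, 0.9996]
255 307.1 211.2 [ 0.6135 -0.0206]
359 287.1 223.6 [ 0.6894 -0.0189]
2042 312.1 229.1 [0.6505 0.0442]
114 290.5 231.6 [0.7021 0.0122]
363 337.1 234.9 [0.6131 0.107 ]
476 316.8 248.4 [0.6886 0.1075]
104 309.2 247.4 [0.7017 0.0916]
```

>>> carry_out([
  [0.014, 0, -0.06, 0, 0, 0],
  [0.014, 0, -0.12, 0, 0, 0],
  [0.014, 0, -0.132, 0, 0, 0.09],
  [-0.126, 0.14, -0.132, 0, 0, 1],
  [-0.126, 0.14, -0.132, 0, 0, 1],
  [-0.126, 0.14, -0.132, 0, 0, 1],
  [-0.126, 0.14, -0.132, 0, 0, 1],
  [-0.126, 0.14, -0.132, 0, 0, 1],
  [-0.126, 0.14, -0.132, 0, 0, 1],
  [-0.126, 0.14, -0.132, 0, 0, 1],
  [-0.126, 0.14, -0.132, 0, 0, 1],
  [-0.126, 0.14, -0.132, 0, 0, 1],
], claw=0.5)

```text
time_s: 5.5
tcp_pos: [0.6544, 0.1598, 0.1307]
tcp_rot: [0.001, 0.677, 0.736, 0.001]
contact_force: [-0.2, 0.9, -0.7]
opening: 0.498
gripper_force: 0.0
```

Run:
```python
from h import *
plan((.650,.16,.08,0.6),(.650,.16,.03,0.6))
im=optics.camera("top")
for ar,u,v in brass("top",im,(275,160,350,240)): print(ar,round(u,1),round(v,1),onz("top",[[u,v]],.036)[0].round(4))
```

```text
t 5.5 tcp [0.6544 0.1598 0.1307] yaw 4.75 F [-0.2  0.9 -0.7]
(0.65, 0.16, 0.08, 0.6) -> [0.0007, -0.0056, 0.0634, 0.0012, -0.0001, 0.0461]
(0.65, 0.16, 0.03, 0.6) -> [0.0007, -0.0057, 0.1259, 0.0012, -0.0001, 0.0461]
289 287.8 181.5 [0.6864 0.1041]
299 322.8 182.1 [ 0.6873 -0.0212]
1965 305.0 192.3 [0.6487 0.0412]
290 287.0 202.4 [0.6108 0.104 ]
299 322.3 203.2 [ 0.6113 -0.0215]
```

>>> carry_out([
  [0.001, -0.006, 0.05, 0, 0, 0.046],
  [0.001, -0.006, 0.1, 0, 0, 0.046],
  [0.001, -0.006, 0.12, 0, 0, 0.046],
  [0.001, -0.006, 0.126, 0, 0, 0.046],
  [0.001, -0.006, 0.126, 0, 0, 0.046],
])

```text
time_s: 6.05
tcp_pos: [0.6491, 0.1601, 0.0297]
tcp_rot: [0.0, 0.701, 0.713, 0.0]
contact_force: [0.4, 0.6, 0.1]
opening: 0.498
gripper_force: 0.0
```

Run:
```python
from h import *
im=optics.camera("scene")
plan((.650,.123,.03,0.6),(.652,-.113,.03,0.6))
a=im[130:280,220:420]; cv2.imwrite("pics/s4.png",cv2.resize(a,None,fx=4,fy=4,interpolation=cv2.INTER_CUBIC))
```

```text
t 6.1 tcp [0.6498 0.1602 0.0306] yaw 1.01 F [ 1.1  0.3 -0.1]
(0.65, 0.123, 0.03, 0.6) -> [-0.0465, -0.0005, 0.0008, 0.0013, -0.0001, 0.0045]
(0.652, -0.113, 0.03, 0.6) -> [-0.3415, -0.0032, 0.0007, 0.0013, -0.0001, 0.0045]
```

View pics/s4.png

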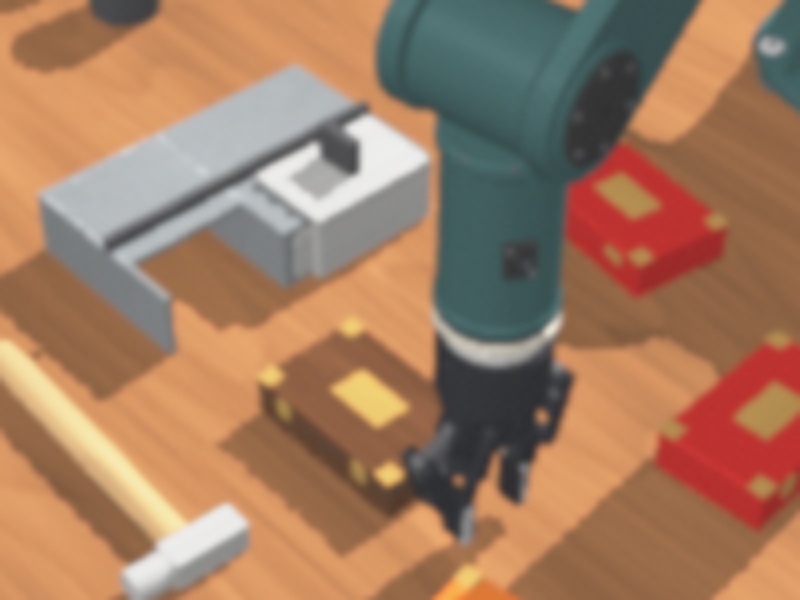

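The case sits square in front of the bay mouth, with the fingers behind its outer end. I push 100 mm and check.

>>> carry_out([
  [-0.03, 0, 0.001, 0, 0, 0.004],
  [-0.042, 0, 0.001, 0, 0, 0.004],
  [-0.05, 0, 0.001, 0, 0, 0.004],
  [-0.062, 0, 0.001, 0, 0, 0.004],
  [-0.074, -0.001, 0.001, 0, 0, 0.004],
  [-0.086, -0.001, 0.001, 0, 0, 0.004],
  [-0.098, -0.001, 0.001, 0, 0, 0.004],
  [-0.11, -0.001, 0.001, 0, 0, 0.004],
  [-0.122, -0.001, 0.001, 0, 0, 0.004],
  [-0.134, -0.001, 0.001, 0, 0, 0.004],
  [-0.146, -0.001, 0.001, 0, 0, 0.004],
  [-0.15, -0.001, 0.001, 0, 0, 0.004],
])

```text
time_s: 7.3
tcp_pos: [0.6512, 0.041, 0.0306]
tcp_rot: [0.0, 0.704, 0.71, 0.002]
contact_force: [0.0, 7.3, 6.1]
opening: 0.501
gripper_force: 3.9
```

Run:
```python
from h import *
im=optics.camera("top"); cv2.imwrite("pics/t5.png",im); im2=optics.camera("scene")
plan((.651,-.113,.03,0.6))
for ar,u,v in brass("top",im,(275,170,375,230)): print(ar,round(u,1),round(v,1),onz("top",[[u,v]],.036)[0].round(4))
for ar,u,v in brass("scene",im2,(245,160,370,250)): print(ar,round(u,1),round(v,1),onz("scene",[[u,v]],.036)[0].round(4))
```

```text
t 7.4 tcp [0.6511 0.0407 0.0303] yaw 0.56 F [1.  3.4 3.3]
(0.651, -0.113, 0.03, 0.6) -> [-0.1921, -0.002, 0.0002, 0.002, -0.0007, -0.0004]
291 345.8 182.4 [ 0.6882 -0.1034]
1964 328.0 192.8 [ 0.649  -0.0408]
149 309.2 202.8 [0.6115 0.0249]
282 345.7 203.6 [ 0.6117 -0.1044]
102 354.1 172.1 [ 0.3811 -0.0615]
298 289.7 197.4 [ 0.6136 -0.1015]
307 269.5 208.9 [ 0.6901 -0.1007]
1370 291.5 212.5 [ 0.6511 -0.0462]
97 272.5 216.2 [ 0.702  -0.0701]
105 290.1 231.1 [0.7017 0.0099]
218 296.0 232.5 [0.6928 0.025 ]
281 250.0 243.5 [ 0.813  -0.0248]
239 246.6 247.4 [ 0.8281 -0.0192]
```

>>> carry_out([
  [-0.012, 0, 0, 0, 0, 0],
  [-0.024, 0, 0, 0, 0, 0],
  [-0.036, 0, 0, 0, 0, 0],
  [-0.048, 0, 0, 0, 0, 0],
  [-0.06, -0.001, 0, 0, 0, 0],
  [-0.072, -0.001, 0, 0, 0, 0],
  [-0.084, -0.001, 0, 0, 0, 0],
  [-0.096, -0.001, 0, 0, 0, 0],
  [-0.108, -0.001, 0, 0, 0, 0],
  [-0.12, -0.002, 0, 0, 0, 0],
  [-0.132, -0.002, 0, 0, 0, 0],
  [-0.14, -0.002, 0, 0, 0, 0],
])

```text
time_s: 8.6
tcp_pos: [0.6501, -0.0708, 0.0301]
tcp_rot: [-0.0, 0.704, 0.711, 0.001]
contact_force: [-0.7, 8.1, 6.9]
opening: 0.498
gripper_force: 4.5
```

Run:
```python
from h import *
plan((.652,-.116,.03,0.6))
im=optics.camera("scene"); a=im[120:270,180:380]; cv2.imwrite("pics/s6.png",cv2.resize(a,None,fx=4,fy=4,interpolation=cv2.INTER_CUBIC))
```

```text
t 8.6 tcp [ 0.6501 -0.0708  0.0301] yaw 0.57 F [-0.7  8.1  6.9]
(0.652, -0.116, 0.03, 0.6) -> [-0.0565, 0.0018, 0.0001, 0.0012, -0.0012, -0.0003]
```

View pics/s6.png

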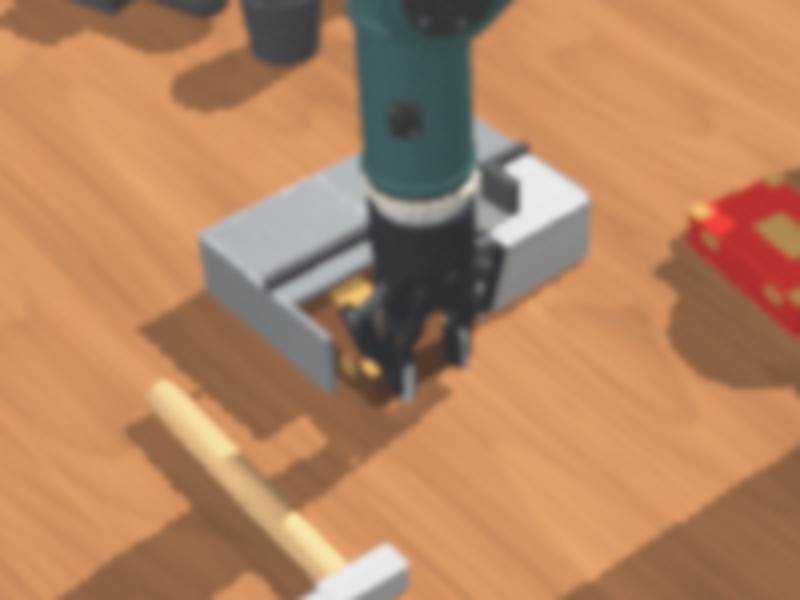

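The case is most of the way in and square, and the gripper clears the walls. I push the last 45 mm.

>>> carry_out([
  [-0.01, 0, 0, 0, 0, 0],
  [-0.02, 0, 0, 0, 0, 0],
  [-0.03, 0.001, 0, 0, 0, 0],
  [-0.04, 0.001, 0, 0, 0, 0],
  [-0.048, 0.001, 0, 0, 0, 0],
  [-0.053, 0.001, 0, 0, 0, 0],
  [-0.057, 0.001, 0, 0, 0, 0],
  [-0.057, 0.001, 0, 0, 0, 0],
  [-0.057, 0.001, 0, 0, 0, 0],
])

```text
time_s: 9.55
tcp_pos: [0.651, -0.1166, 0.0297]
tcp_rot: [0.0, 0.703, 0.711, 0.001]
contact_force: [0.2, 4.0, 4.1]
opening: 0.506
gripper_force: 2.5
```

Run:
```python
from h import *
plan((.650,-.075,.03,0.6),(.650,-.075,.14,0.6))
```

```text
t 9.55 tcp [ 0.651  -0.1166  0.0297] yaw 0.59 F [0.2 4.  4.1]
(0.65, -0.075, 0.03, 0.6) -> [0.052, -0.0008, -0.0003, 0.0007, -0.0006, -0.0001]
(0.65, -0.075, 0.14, 0.6) -> [0.0521, -0.0006, -0.1378, 0.0007, -0.0006, -0.0001]
```

>>> carry_out([
  [0.02, 0, 0, 0, 0, 0],
  [0.052, 0, 0, 0, 0, 0],
  [0.052, 0, -0.01, 0, 0, 0],
  [0.052, 0, -0.06, 0, 0, 0],
  [0.052, 0, -0.12, 0, 0, 0],
  [0.06, 0, -0.15, 0, 0, 0],
  [0.06, 0, -0.15, 0, 0, 0],
])

```text
time_s: 10.25
tcp_pos: [0.6531, -0.0695, 0.1539]
tcp_rot: [0.004, 0.703, 0.711, 0.002]
contact_force: [0.3, -0.4, -1.2]
opening: 0.496
gripper_force: 0.0
```

Run:
```python
from h import *
plan((.465,-.146,.15,0.6),(.465,-.146,.088,0.6))
im=optics.camera("scene"); a=im[120:270,180:380]; cv2.imwrite("pics/s7.png",cv2.resize(a,None,fx=4,fy=4,interpolation=cv2.INTER_CUBIC))
for ar,u,v in brass("scene",im,(245,160,330,230)): print(ar,round(u,1),round(v,1),onz("scene",[[u,v]],.036)[0].round(4))
im=optics.camera("top")
for ar,u,v in brass("top",im,(335,170,375,230)): print(ar,round(u,1),round(v,1),onz("top",[[u,v]],.036)[0].round(4))
```

```text
t 10.25 tcp [ 0.6531 -0.0695  0.1539] yaw 0.65 F [ 0.3 -0.4 -1.2]
(0.465, -0.146, 0.15, 0.6) -> [-0.093, -0.2362, 0.0031, 0.0054, 0.0014, 0.0006]
(0.465, -0.146, 0.088, 0.6) -> [-0.0928, -0.2369, 0.0806, 0.0054, 0.0014, 0.0006]
96 265.7 190.7 [ 0.6493 -0.1738]
152 283.6 192.2 [ 0.6127 -0.1323]
272 264.2 203.5 [ 0.6876 -0.1299]
208 354.2 183.0 [ 0.6868 -0.1333]
```

View pics/s7.png

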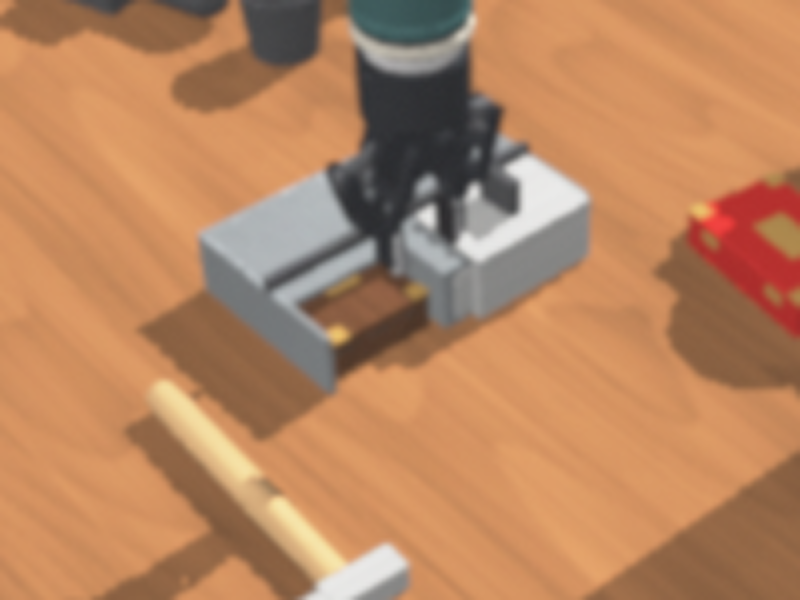

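The case is wholly inside: its outer brass corners are about 19 mm behind the front edge, so its end is about 11 mm in. The fin is at crop (505,190). Next I go behind the fin with the fingers shut.

>>> carry_out([
  [-0.093, -0.236, 0, 0.005, 0, 0],
  [-0.093, -0.236, 0, 0.005, 0, 0],
  [-0.093, -0.236, 0, 0.005, 0, 0],
  [-0.093, -0.236, 0, 0.005, 0, 0],
  [-0.093, -0.236, 0, 0.005, 0, 0],
  [-0.093, -0.236, 0.04, 0.005, 0, 0],
  [-0.093, -0.236, 0.065, 0.005, 0, 0],
  [-0.093, -0.236, 0.079, 0.005, 0, 0],
  [-0.093, -0.236, 0.079, 0.005, 0, 0],
  [-0.093, -0.236, 0.079, 0.005, 0, 0],
], claw=0)

```text
time_s: 11.35
tcp_pos: [0.4621, -0.1459, 0.0853]
tcp_rot: [-0.003, 0.703, 0.711, -0.003]
contact_force: [0.5, -0.5, -0.4]
opening: 0.0
gripper_force: 0.0
```

Run:
```python
from h import *
plan((.489,-.146,.088,0.6),(.629,-.1445,.088,0.6))
im=optics.camera("scene"); a=im[120:240,220:380]; cv2.imwrite("pics/s8.png",cv2.resize(a,None,fx=4,fy=4,interpolation=cv2.INTER_CUBIC))
```

```text
t 11.35 tcp [ 0.4621 -0.1459  0.0853] yaw 0.62 F [ 0.5 -0.5 -0.4]
(0.489, -0.146, 0.088, 0.6) -> [-0.0005, 0.0336, -0.0037, -0.0056, -0.0002, 0.0002]
(0.629, -0.1445, 0.088, 0.6) -> [-0.0006, 0.2086, -0.0052, -0.0056, -0.0002, 0.0002]
```

View pics/s8.png

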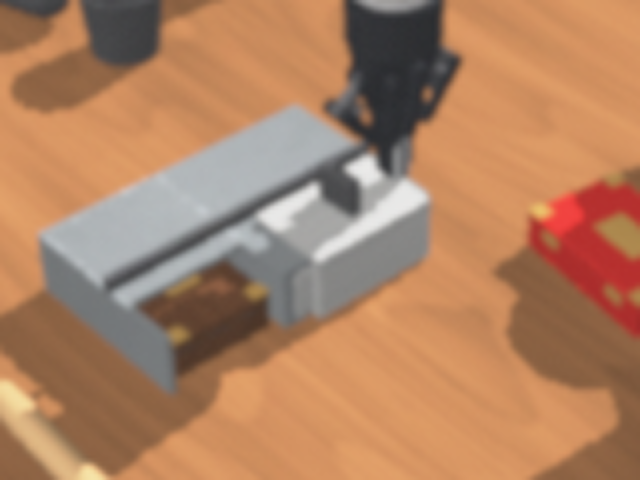

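The shut fingers stand behind the fin, at crop (400,150), above the flange. I push along the locker's +y.

>>> carry_out([
  [0, 0.01, -0.004, -0.005, 0, 0],
  [0, 0.02, -0.004, -0.005, 0, 0],
  [0, 0.03, -0.004, -0.005, 0, 0],
  [0, 0.042, -0.004, -0.005, 0, 0],
  [0, 0.054, -0.004, -0.005, 0, 0],
  [0, 0.066, -0.004, -0.005, 0, 0],
  [0, 0.078, -0.004, -0.005, 0, 0],
  [0, 0.09, -0.004, -0.005, 0, 0],
  [0, 0.102, -0.004, -0.005, 0, 0],
  [0, 0.114, -0.004, -0.005, 0, 0],
  [0, 0.126, -0.004, -0.005, 0, 0],
  [0, 0.138, -0.004, -0.005, 0, 0],
])

```text
time_s: 12.6
tcp_pos: [0.5731, -0.1446, 0.0878]
tcp_rot: [-0.0, 0.703, 0.711, -0.0]
contact_force: [-2.8, 0.5, 1.6]
opening: 0.004
gripper_force: 1.1
```

Run:
```python
from h import *
plan((.629,-.1445,.088,0.6),(.634,-.1445,.088,0.6))
```

```text
t 12.6 tcp [ 0.5731 -0.1446  0.0878] yaw 0.6 F [-2.8  0.5  1.6]
(0.629, -0.1445, 0.088, 0.6) -> [-0.0006, 0.0699, -0.0003, -0.0002, -0.0001, -0.0]
(0.634, -0.1445, 0.088, 0.6) -> [-0.0006, 0.0761, -0.0003, -0.0002, -0.0001, -0.0]
```

Contact force is about 2.8 N, so the cover is moving. I continue to the stop, slowly at the end.

>>> carry_out([
  [0, 0.012, 0, 0, 0, 0],
  [0, 0.024, 0, 0, 0, 0],
  [0, 0.036, 0, 0, 0, 0],
  [0, 0.046, 0, 0, 0, 0],
  [0, 0.054, 0, 0, 0, 0],
  [0, 0.06, 0, 0, 0, 0],
  [0, 0.065, 0, 0, 0, 0],
  [0, 0.069, 0, 0, 0, 0],
])

```text
time_s: 13.4
tcp_pos: [0.6278, -0.1442, 0.0878]
tcp_rot: [-0.0, 0.703, 0.711, -0.0]
contact_force: [-1.6, 1.5, 0.2]
opening: -0.001
gripper_force: 0.8
```

Run:
```python
from h import *
plan((.634,-.1445,.088,0.6))
im=optics.camera("scene"); a=im[120:240,220:380]; cv2.imwrite("pics/s9.png",cv2.resize(a,None,fx=4,fy=4,interpolation=cv2.INTER_CUBIC))
```

```text
t 13.4 tcp [ 0.6278 -0.1442  0.0878] yaw 0.6 F [-1.6  1.5  0.2]
(0.634, -0.1445, 0.088, 0.6) -> [-0.0004, 0.0078, -0.0003, -0.0001, 0.0, 0.0]
```

View pics/s9.png

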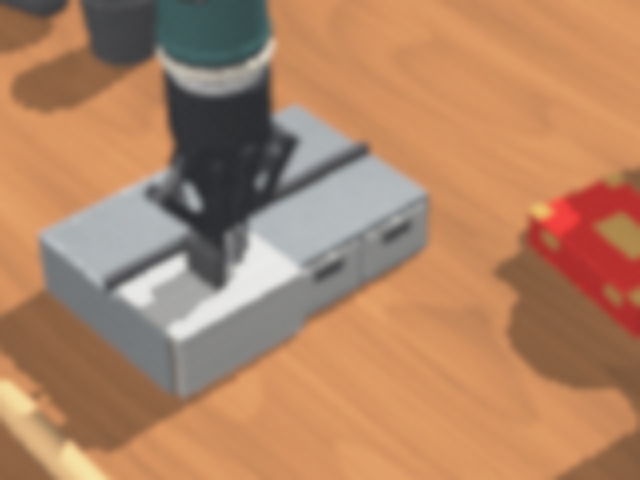

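The cover looks nearly shut, at its left edge near crop (178,390). I edge it on until the force rises at the stop.

>>> carry_out([
  [0, 0.002, 0, 0, 0, 0],
  [0, 0.004, 0, 0, 0, 0],
  [0, 0.006, 0, 0, 0, 0],
  [0, 0.006, 0, 0, 0, 0],
])

```text
time_s: 13.85
tcp_pos: [0.6313, -0.1443, 0.0879]
tcp_rot: [-0.001, 0.703, 0.711, -0.001]
contact_force: [-4.6, -0.0, 2.5]
opening: -0.002
gripper_force: 2.4
```

>>> carry_out([
  [0, 0.002, 0, 0, 0, 0],
  [0, 0.004, 0, 0, 0, 0],
  [0, 0.004, 0, 0, 0, 0],
])

```text
time_s: 14.15
tcp_pos: [0.6315, -0.1443, 0.0879]
tcp_rot: [-0.003, 0.703, 0.711, -0.003]
contact_force: [-13.4, -1.4, 9.8]
opening: -0.001
gripper_force: 6.8
```

The TCP no longer moves and the force is at 13 N, so the cover is at its stop. I back off and rise.

>>> carry_out([
  [0, -0.015, 0, 0, 0, 0],
  [0, -0.05, 0, 0, 0, 0],
  [0, -0.06, -0.03, 0, 0, 0],
  [0, -0.06, -0.09, 0, 0, 0],
  [0, -0.09, -0.14, 0, 0, 0],
  [0, -0.15, -0.14, 0, 0, 0],
  [0, -0.18, -0.14, 0, 0, 0],
  [0, -0.18, -0.14, 0, 0, 0],
])

```text
time_s: 14.95
tcp_pos: [0.4884, -0.1451, 0.2003]
tcp_rot: [-0.0, 0.704, 0.71, -0.0]
contact_force: [-0.0, -0.2, 0.1]
opening: -0.001
gripper_force: 0.0
```

Run:
```python
from h import *
plan()
a=cv2.imread("pics/top0.png"); b=optics.camera("top")
# cover: white top flange mask -> extent at z=.062, in locker y (origin .650)
h=cv2.cvtColor(b,cv2.COLOR_BGR2HSV); m=cv2.inRange(h,(0,0,185),(180,40,255)); m[:, :335]=0; m[:,385:]=0; m[:165]=0; m[260:]=0
c,l,st,ce=cv2.connectedComponentsWithStats(m); i=1+st[1:,4].argmax(); x,y,w,hh=st[i,:4]; print(st[i])
print(onz("top",[(x,y),(x+w-1,y+hh-1)],.062).round(4))
print("ham/oil/cup change",[float(cv2.absdiff(a,b)[y0:y1,x0:x1].mean().round(1)) for x0,y0,x1,y1 in ((295,130,375,160),(163,198,200,226),(452,236,484,263))])
```

```text
t 14.95 tcp [ 0.4884 -0.1451  0.2003] yaw 0.55 F [-0.  -0.2  0.1]
[348 186  20  22 122]
[[ 0.6704 -0.1098]
 [ 0.5981 -0.1768]]
ham/oil/cup change [7.4, 6.3, 2.4]
```

Run:
```python
from h import *
a=cv2.imread("pics/top0.png"); b=optics.camera("top"); cv2.imwrite("pics/t9.png",b)
for n,c in (("start",a),("now",b)):
    g=cv2.cvtColor(c,cv2.COLOR_BGR2GRAY)[:,350:354].mean(1); s=cv2.cvtColor(c,cv2.COLOR_BGR2HSV)
    print(n,[int(v) for v in g[172:256]])
    m=cv2.inRange(s[135:160,297:368],(15,60,190),(35,200,255)); M=cv2.moments(m); print("handle",M["m10"]/M["m00"],M["m01"]/M["m00"],M["m00"]/255)
for x in (.708,.592): print(x,pix("top",[[x,-.13,.062]]))
```

```text
start [85, 81, 78, 80, 107, 125, 109, 104, 106, 110, 109, 115, 118, 120, 120, 117, 118, 123, 120, 105, 86, 86, 86, 87, 87, 88, 87, 84, 81, 79, 83, 86, 87, 81, 80, 100, 124, 129, 131, 134, 122, 101, 140, 184, 184, 183, 179, 170, 162, 161, 169, 177, 176, 176, 171, 163, 163, 167, 172, 171, 174, 181, 184, 183, 184, 183, 183, 184, 184, 184, 185, 185, 185, 185, 186, 183, 164, 134, 124, 121, 118, 111, 110, 109]
handle 40.356115107913666 15.402877697841726 278.0
now [85, 82, 78, 91, 116, 129, 128, 128, 127, 128, 128, 127, 127, 126, 129, 128, 131, 135, 138, 143, 142, 144, 149, 150, 149, 157, 173, 185, 185, 184, 184, 186, 187, 186, 188, 190, 174, 133, 117, 116, 106, 94, 83, 66, 60, 59, 48, 53, 54, 58, 63, 68, 71, 76, 77, 76, 80, 78, 79, 79, 79, 79, 79, 78, 78, 77, 78, 85, 93, 102, 110, 118, 125, 131, 134, 137, 141, 138, 127, 123, 120, 115, 111, 111]
handle 37.04 15.27111111111111 225.0
0.708 [[353.96013203 175.58345522]]
0.592 [[353.44783368 208.40395455]]
```

The cover's edges are at rows 175.5 and 208.5, against 175.6 and 208.4 predicted for shut. The hammer stands where it was, and the gripper is clear.

```bash
python3 -c "
from station import r
print(r.close_job())"
```

```text
the job is handed in; nothing more can be done
None
```

The job is handed in: the wooden case is fully inside the bay (its outer end about 11 mm behind the front edge), the cover is pushed to its shut stop, the arm went nowhere near the hammer, oil can or cup, and it took about 15 s of the 61 s allowed; no verdict came back.

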